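Release a sample canister from the two-key feeder

TASK

A steel sample canister waits behind the gate of the feeder's sloping chute. With one fingertip on each of the two square keys, press both fully down together and hold them until the canister has rolled to the bottom of the chute and lain there for two seconds; only then let both keys up and move clear. Do not touch the canister, do not press the small round key, and leave everything else where it stands.

Things in the scene. Friction and masses are not known exactly. Their poses are not given: they have to be found in the camera images.
- feeder: Bench feeder, fixed to the bench: a grey housing (112 x 150 mm, deck 62 mm high) that carries the keys, and behind it an aluminium chute 64 mm wide with low steel walls that slopes down (0.2 rad) along the feeder's +x, away from the robot, to an end plate 273 mm from the origin. Origin on the bench straight under the midpoint between the two square keys; y to the left, z up. A low ledge (20 mm high) on the +y side carries a spare canister.
- key_left_top (a point): Centre of the top face of the left (+y) square key, a white cap 26 x 26 mm. Unpressed, the top is 82 mm above the bench, 20 mm above the deck. The caps' centres are 64 mm apart along the feeder's y, both at feeder x = 0; the point goes down with the key.
- key_right_top (a point): Centre of the top face of the right (-y) square key; same shape and height as the left one.
- key_left (a joint): Travel of the left key, m: 0 up, 0.014 fully down, straight down; a spring returns it. It takes 1 N to start and about 4 N to hold fully down. Each key carries one of the gate's two pins; a pin is below the chute floor only from about 0.010 to 0.012 of travel, so press fully home. Both pins must be down to let the canister pass. Until the canister is at the bottom, the run fails if one key is over 0.006 down while the other is less than 0.002 down.
- key_right (a joint): Travel of the right key, m, same as the left.
- round_key_top (a point): Centre of the top of a small round white key (16 mm diameter, 70 mm above the bench) on the deck, 45 mm nearer the robot than the square keys' midpoint. Not to be pressed.
- round_key (a joint): Travel of the small round key, m: 0 up, 0.004 down. Leave it alone.
- canister_mid (a point): Centre of the waiting canister: a steel cylinder with two black bands, 36 mm diameter, 50 mm long, about 0.12 kg, lying across the chute. At the start it leans on the two gate pins, centre about 95 mm behind the keys (feeder x) and 83 mm above the bench, top about 101 mm high; it rolls down freely in about a second once both pins are down.
- chute_end (a point): Where the canister's centre comes to rest against the end plate, at the bottom of the chute (feeder x = 0.2525).
- spare_mid (a point): Centre of a spare canister of the same kind, standing upright on the ledge at the left of the keys (top 70 mm above the bench). Leave it.
- flask: Conical glass flask, base 76 mm wide, 98 mm high, beside the chute on the left; origin at the centre of its underside. Leave it.
- wrench: Steel wrench 150 mm long lying beside the chute on the right; origin under its centre. Leave it.
- jar: White plastic jar, 56 mm diameter, 70 mm high, on the bench right of the keys; origin at the centre of its underside. Leave it.
- beaker: Glass beaker, 72 mm diameter, 90 mm high, far at one side; origin at the centre of its underside. Leave it.
- amber: Amber glass bottle, 64 mm diameter, 150 mm high, far at one side; origin at the centre of its underside. Leave it.
- dish: White ceramic dish, 90 mm diameter, 45 mm high, far at one side; origin at the centre of its underside. Leave it.

How it is judged:
By the outcome, as a careful person would: the job done as asked, in the order asked, and still so for the second after the job is handed in, with the robot touching nothing.
It also fails if it takes over 42 s, if anything falls off the work surface, if the arm or the gripper's body presses on something with over 40 N, if the wrist force passes 120 N, or if a joint passes its speed limit or range.

ROBOT

A 6-joint arm with a two-finger parallel gripper is mounted at the origin on the work surface. World frame = base frame: x ahead of the robot, y to its left, z up, the work surface at z = 0. Lengths are in m, angles in rad, forces in N, time in s.
With the tool pointing down it reaches from about 0.35 to 0.975 m from the base axis. Payload 4.9 kg.
Tool frame: the origin (TCP) lies on the centre line of the jaws, within the pads' length; the fingertips stand bot.finger_overhang ahead of it and the grasp point (between the pads) lies 5 mm behind it (bot.finger_overhang is the distance from the TCP to the fingertips, in m); z points along the fingers, y is the direction in which the jaws open and shut (so a half turn about z gives the same grasp; the last joint's range is limited). The gripper opens to 85 mm and grips with 20 to 120 N. Pads are 22 mm wide; open, the fingers measure 114 mm over their backs; the gripper's body (76 mm by 85 mm) begins 54 mm behind the grasp point. The pads swing forward as they close: fully open they stand 13 mm farther back than shut.
Start: joints at [-1.313, 0.053, 1.613, -0, 1.476, -0.119], TCP at [0.23, -0.581, 0.245] pointing down, gripper open.
Joint ranges: [-3.01, 3.01], [-1.01, 2.22], [0.06, 2.58], [-1.02, 4.17], [0.09, 2.62], [-3.14, 3.14]. Speed limits (rad/s): [2.57, 2.57, 3.14, 3.14, 3.14, 3.14].

INTERFACE

Orientations are given as a rotation vector (axis times angle).
In Python, from rig import bot, cams gives the robot as it stands.
- The arm moves only by the tool move_arm, never from a script. Its argument "series" is a list that holds one entry, the list of rows, each a list of 4 numbers: the shift along the tool's x, y, z in cm, then the turn about the tool's z in rad. A call has 1 to 12 rows; each row is the pose to reach, as a shift and turn from the pose commanded when the call began, along the tool's axes at that moment; what a row does not reach only later rows make up. A row lasts 1/8 s, in which the tool goes at most 62.5 mm and 10.7 degrees, less where a joint would pass 70% of its speed; a pose out of reach is approached as far as the arm can. A call with a gripper value outside its range is refused whole. "gripper" is the closure in counts, from 0 (fully open) to 255 (shut), set as the call begins (left out, the last holds). The fingers move at their own pace and stop on an object; the grip force is fixed at half the most. Time passes only in rows, so rows that repeat a pose let the fingers close. It gives the time, the measured TCP pose, the force and the opening at its end, in the units of the state.
- bot.get_obs(): the state, without advancing time (a new reading comes with each control period).
- cams.camera(name): name is "scene" or "top" or "wrist"; returns the picture (384x512x3 uint8, red, green, blue); there is no depth.
- cams.calibration(name): a dict with "mtx" (3x3 intrinsics, pixels), "D" ([k1, k2, p1, p2, k3] as OpenCV has them; the pictures are not rectified), "pose" (4x4, takes a point from camera to world coordinates). Camera axes: x right, y down, z forward; pixel columns grow to the right and rows downward; lengths in m; the calibration is good to about 2 mm. A picture is of the moment at which its call begins: read the wrist's pose just before it. calibration takes no time and is no camera call; for the wrist camera it gives the pose at the moment of the call.
- bot.hand_in(): hands the job in, once; it reports no verdict.
The state is a dict: "clock": time; "joints": joint angles; "joint_vel": joint speeds; "effort": joint torques, N m; "position": TCP position; "orientation": TCP orientation; "contact_force": force on the tool from outside, world axes, zero at the start; "ft_torque": the same for the moment, N m; "opening": finger opening in m.
Only numpy, scipy, OpenCV 4.12 (cv2) and the standard library are available. Lean on these libraries where they do the work, as an engineer would, in place of code of your own. Each camera call takes 0.05 s, during which the arm holds its last target. There are 200 camera calls.

## Working session

There is one attempt and no reset: what is moved stays moved. The work goes in short steps, Python scripts to look and compute and a tool call to move; the robot and the scene stay as the last step left them, time stands still between calls to the robot, and variables do not carry over. Pictures are saved under pics/ and viewed, about 8 in all and at most 12, crops included, and the job is handed in when it is done.

Besides the shell and the picture viewer there is one more tool, called after "Call:" by a JSON object that holds its "api" and its "payload". move_arm: Moves the arm, as the interface text tells. Its arguments: {"type":"object","properties":{"series":{"type":"array","items":{"type":"array","items":{"type":"array","items":{"type":"number"}}}},"gripper":{"type":"number"}},"required":["series"]}

```bash
mkdir -p pics
python3 - <<'E'
from rig import bot,cams
import cv2,numpy as np
a=cams.camera("scene");b=cams.camera("top")
cv2.imwrite("pics/s.png",a[:,:,::-1]);cv2.imwrite("pics/t.png",b[:,:,::-1])
o=bot.get_obs();print(o,bot.finger_overhang)
for n in("top","wrist"):
  c=cams.calibration(n);print(np.round(c["mtx"],1),np.round(c["D"],3),np.round(c["pose"],3))
E
```

```text
{'clock': 0.1, 'joints': array([-1.31298860e+00,  5.33252977e-02,  1.61416055e+00, -4.47109314e-06,
        1.47602129e+00, -1.18991893e-01]), 'joint_vel': array([ 0.00211843, -0.00372425, -0.00329955, -0.00168678, -0.00066699,
       -0.00177575]), 'effort': array([-9.15041292e-04, -3.94902027e+01, -3.71363461e+01, -1.11419702e-04,
        3.91552399e-03, -8.41765143e-06]), 'position': array([ 0.22983066, -0.58062225,  0.24416227]), 'orientation': array([-3.08412685e+00, -5.88023299e-01,  2.15404068e-04]), 'contact_force': array([-0.21954755, -0.26164765, -0.53290874]), 'ft_torque': array([-0.06727425, -0.01868624, -0.07327678]), 'opening': 0.08495359517790167} 0.014
[[395.6   0.  256.9]
 [  0.  395.6 181.7]
 [  0.    0.    1. ]] [-0.038  0.     0.     0.     0.   ] [[ 0.019 -0.991  0.131  0.473]
 [-1.    -0.021 -0.017  0.017]
 [ 0.02  -0.131 -0.991  1.25 ]
 [ 0.     0.     0.     1.   ]]
[[284.    0.  253. ]
 [  0.  284.  194.1]
 [  0.    0.    1. ]] [-0.04  0.    0.    0.    0.  ] [[ 0.368 -0.894 -0.256  0.295]
 [-0.93  -0.353 -0.101 -0.554]
 [-0.     0.275 -0.961  0.373]
 [ 0.     0.     0.     1.   ]]
```

View pics/t.png

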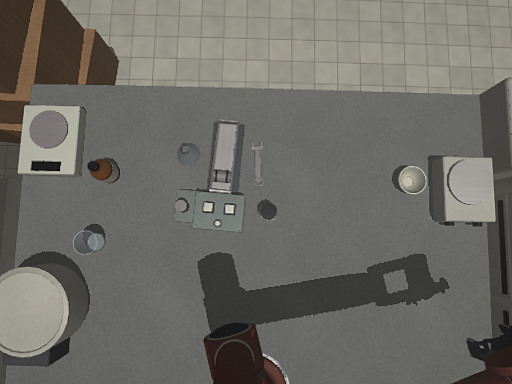

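View pics/s.png

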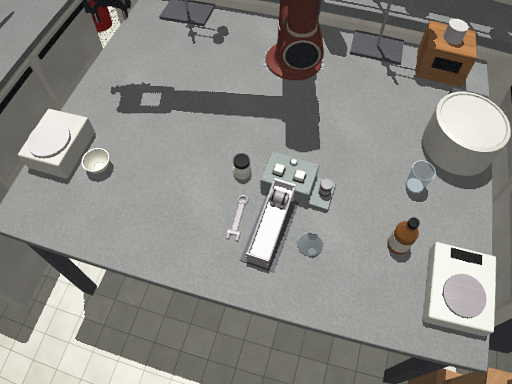

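The top view shows the square keys at about (208,207) and (230,209), the round key at (217,223) and the canister at (222,177). The scene view agrees with this. I'll locate the keys now.

```bash
cat > h.py <<'E'
from rig import bot,cams
import cv2,numpy as np
from scipy.spatial.transform import Rotation as R
def ray(c,uv,z):
  p=cv2.undistortPoints(np.array([[uv]],float),c["mtx"],c["D"])[0,0]
  T=c["pose"];d=T[:3,:3]@[p[0],p[1],1];o=T[:3,3]
  return o+d*(z-o[2])/d[2]
def blobs(im,lo=190,amin=8,amax=1e9):
  m=(im.min(2)>lo).astype(np.uint8)
  n,l,s,c=cv2.connectedComponentsWithStats(m)
  return [(c[i].round(1),s[i]) for i in range(1,n) if amin<s[i][4]<amax]
def plan(L,Rr):
  o=bot.get_obs();M=R.from_rotvec(o["orientation"]).as_matrix()
  m=(L+Rr)/2;d=L-Rr
  a=M.T@(m-o["position"]);dd=M.T@d
  t=np.arctan2(dd[1],dd[0])-np.pi/2;t=(t+np.pi/2)%np.pi-np.pi/2
  print("mid",m,"sep",np.linalg.norm(d),"tool shift cm",a*100,"turn",t,"joint6",o["joints"][5],"pos",o["position"])
E
python3 - <<'E'
from h import *
im=cv2.imread("pics/t.png");c=cams.calibration("top")
B=[b for b in blobs(im[190:235,180:255],185)]
for b in B: print(b[0]+[180,190],b[1])
P=[b[0]+[180,190] for b in B if 50<b[1][4]<150]
P=[ray(c,p,.082) for p in P];print(P)
if len(P)==2: plan(*P)
E
```

```text
[208.9 207.8] [24 13  8  8 18]
[229.5 209.8] [46 15  7  8 25]
[217.1 222.8] [36 31  3  4 10]
[]
```

Run:
```python
from h import *
c=cams.calibration("top")
P=[ray(c,p,.082) for p in ((208.6,207.6),(229.7,209.6))];print(P)
plan(*P)
```

```text
[array([0.54692752, 0.13798911, 0.082     ]), array([0.5423143 , 0.07567045, 0.082     ])]
mid [0.54462091 0.10682978 0.082     ] sep 0.06248917657012806 tool shift cm [ 54.56162775 -52.30895705  16.3278807 ] turn 0.4506921793683225 joint6 -0.11899189294818636 pos [ 0.22983066 -0.58062225  0.24416227]
```

Call:
{"api": "move_arm", "payload": {"series": [[[2,-2,0,0.03],[6,-5.8,0,0.08],[10.5,-10,0,0.13],[15,-14.4,0,0.18],[19.5,-18.7,0,0.23],[24,-23,0,0.27],[28.5,-27.3,0,0.31],[33,-31.6,0,0.35],[37.5,-36,0,0.39],[42,-40.2,0,0.42],[46,-44,0,0.45],[49,-47,0,0.45]]], "gripper": 105}}

```text
clock: 1.6
position: [0.5129, 0.0385, 0.2448]
orientation: [-3.14, 0.113, 0.001]
contact_force: [0.1, -0.7, -0.7]
opening: 0.0502
```

Run:
```python
from h import *
plan(np.array([.547,.138,.082]),np.array([.5423,.0757,.082]))
```

```text
mid [0.54465 0.10685 0.082  ] sep 0.062477035781157236 tool shift cm [ 2.68919283 -7.04719461 16.28011913] turn 0.003606529656657198 joint6 1.5725916609304058 pos [0.51288236 0.03847679 0.24481775]
```

Call:
{"api": "move_arm", "payload": {"series": [[[1,-3,1,0],[2.2,-6,2.5,0],[2.7,-7,3.5,0],[2.7,-7,3.5,0],[2.7,-7,3.5,0]]]}}

```text
clock: 2.22
position: [0.5446, 0.1032, 0.2107]
orientation: [3.139, -0.116, 0.0]
contact_force: [0.3, -0.4, 0.2]
opening: 0.0503
```

Run:
```python
from h import *
c=cams.calibration("wrist");im=cams.camera("wrist");cv2.imwrite("pics/w1.png",im[:,:,::-1])
for b in blobs(im,185,60): print(b)
for p in [(.547,.138,.082),(.5423,.0757,.082)]:
  T=np.linalg.inv(c["pose"]);q=T[:3,:3]@p+T[:3,3];print((c["mtx"]@q)[:2]/q[2])
print(np.round(c["pose"],4));print(bot.get_obs()["position"])
```

```text
(array([210.,  18.]), array([209,   0,   3,  37, 111], dtype=int32))
(array([249. ,  22.9]), array([ 215,    0,   61,   60, 2624], dtype=int32))
(array([281. ,  63.5]), array([280,   0,   3, 128, 384], dtype=int32))
(array([345.5,  49. ]), array([ 335,    0,   26,  101, 1326], dtype=int32))
(array([273.3,  82.4]), array([270,  73,   7,  20, 111], dtype=int32))
(array([267.3, 115. ]), array([258, 103,  18,  24, 327], dtype=int32))
(array([294.4, 192.2]), array([ 262,  140,   60,  101, 4273], dtype=int32))
(array([129.2, 189. ]), array([115, 173,  30,  33, 739], dtype=int32))
(array([212.3, 182.1]), array([199, 175,  28,  16, 369], dtype=int32))
[216.24268229 190.86624374]
[282.66670945 190.88758407]
[[-0.0744 -0.9589 -0.2739  0.6146]
 [-0.9972  0.072   0.0186  0.0987]
 [ 0.0019  0.2745 -0.9616  0.3397]
 [ 0.      0.      0.      1.    ]]
[0.54479599 0.10311175 0.21100499]
```

View pics/w1.png

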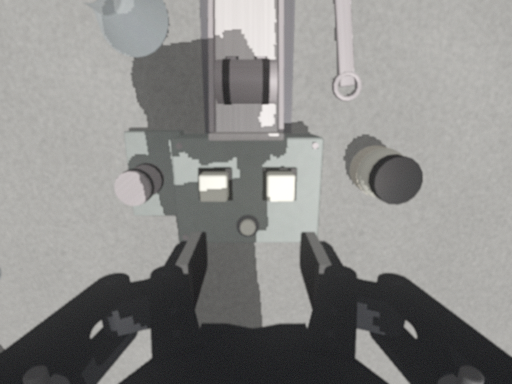

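The wrist view shows the left cap at about (213,185), the right cap at (282,186), the round key at (247,227) and the canister at (249,80). Shadow covers part of each cap, so I'll zoom in to find the edges.

Run:
```python
import cv2
i=cv2.imread("pics/w1.png")[155:245,185:310]
cv2.imwrite("pics/w1c.png",cv2.convertScaleAbs(cv2.resize(i,None,fx=6,fy=6,interpolation=cv2.INTER_NEAREST),alpha=1.3))
```

```text
(no output)
```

View pics/w1c.png

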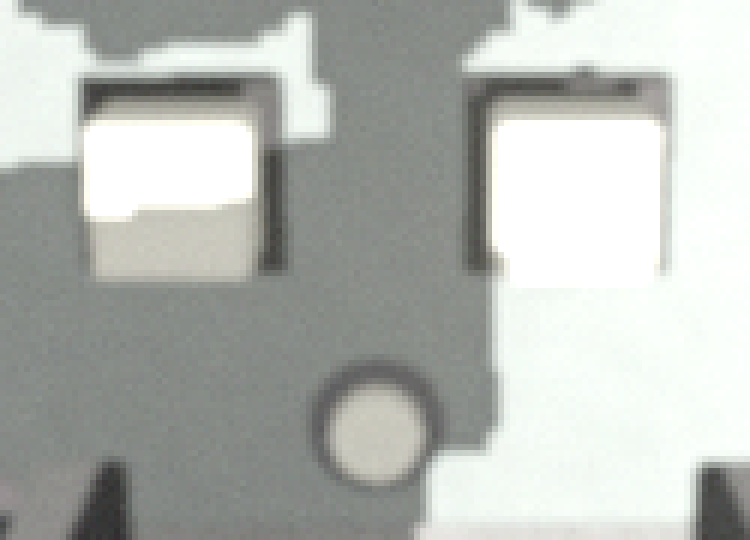

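Run:
```python
from h import *
c=cams.calibration("wrist")
P=[ray(c,p,.082) for p in ((212.8,187.5),(280.7,188.))];print(P,bot.get_obs()["clock"])
plan(*P)
```

```text
[array([0.55066139, 0.14090014, 0.082     ]), array([0.54538564, 0.07733388, 0.082     ])] 2.275
mid [0.54802352 0.10911701 0.082     ] sep 0.06378481622996023 tool shift cm [ 0.26522351 -0.62528916 12.90063308] turn 0.008431609065755019 joint6 1.6981948461125929 pos [0.54479599 0.10311175 0.21100499]
```

Call:
{"api": "move_arm", "payload": {"series": [[[0.3,-0.6,2,0.01],[0.3,-0.6,5,0.01],[0.3,-0.6,8,0.01],[0.3,-0.6,9.6,0.01],[0.3,-0.6,9.6,0.01],[0.3,-0.6,9.6,0.01]]]}}

```text
clock: 3.02
position: [0.549, 0.1098, 0.1154]
orientation: [-3.139, 0.131, -0.003]
contact_force: [0.7, -0.0, 0.5]
opening: 0.0506
```

Run:
```python
from h import *
im=cams.camera("wrist");cv2.imwrite("pics/w2.png",im[:,:,::-1])
plan(np.array([.55066,.1409,.082]),np.array([.5454,.0773,.082]))
o=bot.get_obs();print(o["contact_force"])
```

```text
mid [0.54803 0.1091  0.082  ] sep 0.06381714189776913 tool shift cm [-0.11970505  0.08399851  3.38473062] turn -0.0007928532609340344 joint6 1.7186202720398676 pos [0.5492019  0.10983188 0.1158507 ]
[0.03141796 0.5643387  0.8347524 ]
```

View pics/w2.png

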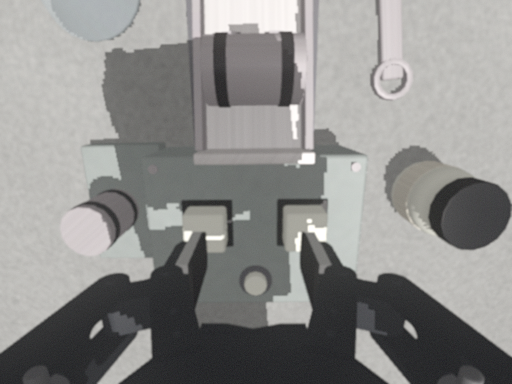

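The fingertips sit at about (198,237) and (312,237), centred over the caps at (206,229) and (305,228), and clear of the round key at (255,284). I'll press in steps and watch the force.

Call:
{"api": "move_arm", "payload": {"series": [[[-0.1,0.1,0.8,0],[-0.1,0.1,1.6,0],[-0.1,0.1,2.2,0],[-0.1,0.1,2.4,0],[-0.1,0.1,2.4,0],[-0.1,0.1,2.4,0]]]}}

```text
clock: 3.82
position: [0.547, 0.1089, 0.0905]
orientation: [3.139, -0.131, -0.001]
contact_force: [-2.0, 0.2, 3.8]
opening: 0.0501
```

Call:
{"api": "move_arm", "payload": {"series": [[[0,0,0.3,0],[0,0,0.6,0],[0,0,0.9,0],[0,0,1.1,0],[0,0,1.2,0],[0,0,1.2,0]]]}}

```text
clock: 4.58
position: [0.5474, 0.1089, 0.0791]
orientation: [-3.139, 0.131, -0.001]
contact_force: [-3.6, -0.8, 8.4]
opening: 0.0499
```

Call:
{"api": "move_arm", "payload": {"series": [[[0,0,0.1,0],[0,0,0.2,0],[0,0,0.2,0],[0,0,0.2,0]]]}}

```text
clock: 5.08
position: [0.5475, 0.1089, 0.0788]
orientation: [3.139, -0.13, -0.0]
contact_force: [-8.4, -1.1, 17.1]
opening: 0.0501
```

Run:
```python
from h import *
im=cams.camera("wrist");cv2.imwrite("pics/w3.png",im[:,:,::-1])
o=bot.get_obs();print(o["contact_force"],o["ft_torque"],o["position"])
```

```text
[-8.18860179 -1.23142612 17.34961615] [-0.14611051  1.53927291 -0.01396106] [0.5475154  0.10893408 0.07882462]
```

View pics/w3.png

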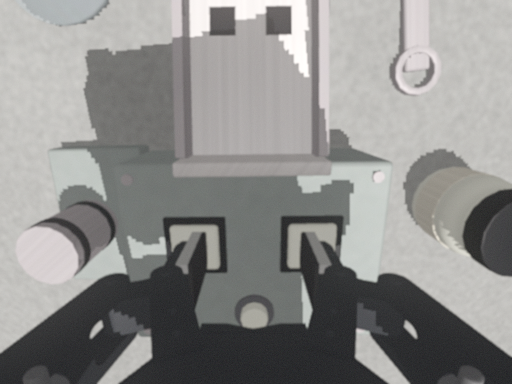

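Both keys are at their stops, since the force went up to 17 N with no further travel. The pin slots at (222,20) and (278,20) are empty and the canister has left the gate. I'll keep holding.

Call:
{"api": "move_arm", "payload": {"series": [[[0,0,0,0],[0,0,0,0],[0,0,0,0],[0,0,0,0],[0,0,0,0],[0,0,0,0],[0,0,0,0],[0,0,0,0],[0,0,0,0],[0,0,0,0],[0,0,0,0],[0,0,0,0]]]}}

```text
clock: 6.62
position: [0.5475, 0.1089, 0.0788]
orientation: [3.139, -0.13, -0.0]
contact_force: [-8.7, -0.9, 16.6]
opening: 0.0503
```

Run:
```python
from h import *
a=cams.camera("scene");b=cams.camera("top")
r=lambda i:cv2.resize(i[:,:,::-1],(400,400))
cv2.imwrite("pics/m.png",np.hstack([r(a[150:280,220:350]),r(b[100:230,160:290])]))
o=bot.get_obs();print(o["clock"],o["contact_force"])
```

```text
6.725 [-8.77618097 -1.84839971 17.71171722]
```

View pics/m.png

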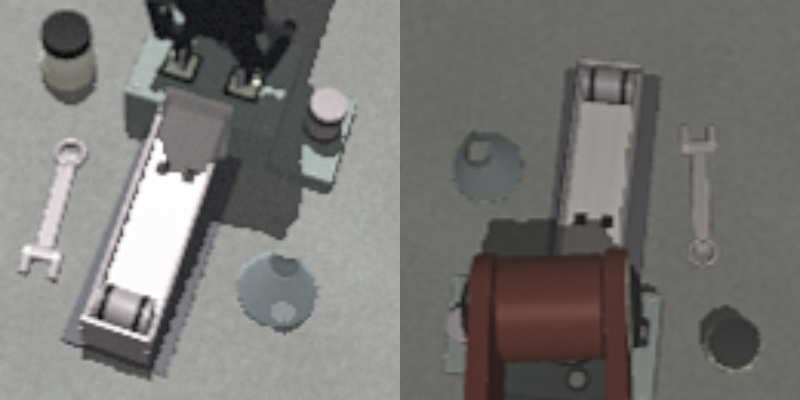

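The canister is at the end plate, at (122,308) in the left crop and (605,85) in the right. Both fingertips are still on their keys. It's now 6.7 s and I'll hold for about 3 s more to be sure of the two seconds.

Call:
{"api": "move_arm", "payload": {"series": [[[0,0,0,0],[0,0,0,0],[0,0,0,0],[0,0,0,0],[0,0,0,0],[0,0,0,0],[0,0,0,0],[0,0,0,0],[0,0,0,0],[0,0,0,0],[0,0,0,0],[0,0,0,0]]]}}

```text
clock: 8.22
position: [0.5475, 0.1089, 0.0788]
orientation: [3.139, -0.13, -0.0]
contact_force: [-9.5, -0.8, 17.0]
opening: 0.0502
```

Call:
{"api": "move_arm", "payload": {"series": [[[0,0,0,0],[0,0,0,0],[0,0,0,0],[0,0,0,0],[0,0,0,0],[0,0,0,0],[0,0,0,0],[0,0,0,0],[0,0,0,0],[0,0,0,0],[0,0,0,0],[0,0,0,0]]]}}

```text
clock: 9.72
position: [0.5475, 0.1089, 0.0788]
orientation: [3.139, -0.13, -0.0]
contact_force: [-8.7, -0.8, 17.4]
opening: 0.0502
```

Call:
{"api": "move_arm", "payload": {"series": [[[0,0,-0.4,0],[0,0,-0.9,0],[0,0,-1.4,0],[0,0,-2,0],[0,0,-4,0],[0,0,-8,0],[0,0,-12,0],[-2,0,-15,0],[-6,0,-16,0],[-9,0,-16,0],[-10,0,-16,0],[-10,0,-16,0]]]}}

```text
clock: 11.22
position: [0.4475, 0.1172, 0.2368]
orientation: [-3.139, 0.13, -0.002]
contact_force: [0.1, 0.4, 0.2]
opening: 0.05
```

Run:
```python
from h import *
a=cams.camera("scene");b=cams.camera("wrist")
cv2.imwrite("pics/f.png",np.hstack([cv2.resize(a[150:280,220:350],(384,384)),b[:,64:448]])[:,:,::-1])
o=bot.get_obs();print(o["clock"],o["contact_force"],o["position"])
```

```text
11.325 [ 0.25931912 -0.05721436  0.3603325 ] [0.44802769 0.11707948 0.23648856]
```

View pics/f.png

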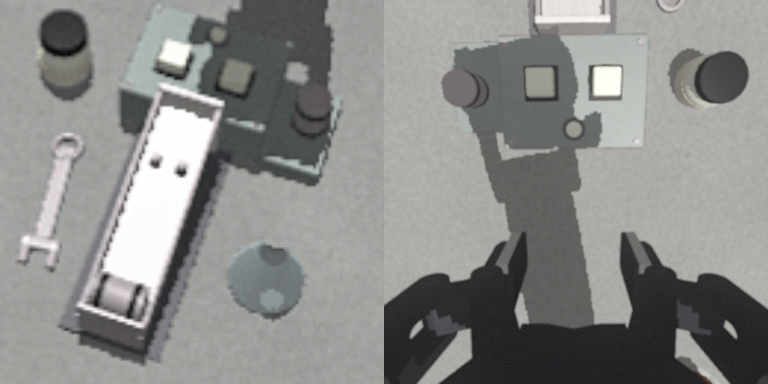

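The canister lies at the bottom at (120,295). Both keys are up, the pins are up again, nothing else has moved and the arm is clear.

```bash
python3 -c "
from rig import bot
print(bot.hand_in())"
```

```text
the job is handed in; nothing more can be done
None
```

The job is done and handed in: I pressed both square keys down together to their stops, one fingertip on each, and the canister rolled to the end plate. `hand_in` gave no verdict.

- **Hold:** the force rose to about 17 N with no further travel, so the keys were fully down. A picture at 6.7 s showed the canister at the end plate. I held both keys until 9.7 s, then released them and backed away; the clock read 11.3 s at the last check, against the 42 s limit.
- **Last checks:** the final pictures show the canister at the bottom, both keys and gate pins back up, and the nearby objects where they were. The beaker, amber bottle and dish were outside those pictures, but the arm never went near them. The force on the tool is about 0 N, so it touches nothing.
- **Round key:** it looked unpressed in the pictures, and the fingertips stayed clear of it.
- **Sideways force:** there was about 9 N along x while the keys were held down. I took it to be friction at the fingertips and did not look into it further.

No check failed or disagreed.

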